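Pump down the low filter canister

TASK

The low, wide vacuum canister still has to be pumped out. First press its raised vent tab down flat on the lid, then give its plunger two full strokes: each time all the way down to its stop, held there for a second, and then let all the way back up. Leave the tall canister alone (do not press its plunger), and leave both canisters and the bowl, filter box and lens standing where they are.

Things in the scene. Friction and masses are not known exactly. Their poses are not given: they have to be found in the camera images.
- low_canister: the low, wide vacuum canister, loose, about 0.7 kg: clear drum 150 mm across and 90 mm high with camera filters inside, under a grey lid 156 mm across and 18 mm thick (lid top 108 mm above the table). In the middle of the lid a grey collar 50 mm across and 8 mm high, and over it the plunger's black cap. The black vent tab lies to the -x side of the plunger. Origin: centre of the underside; z up; the canister's yaw varies by up to about 1 rad
- low_canister_top (a point): centre of the top face of the low canister's plunger cap (black disc 42 mm across, 10 mm thick); it moves with the plunger. 148 mm above the table when up, 126 mm when at its stop
- low_canister_plunger (a joint): how far the low canister's plunger is pressed down, m: 0 up, 0.022 at its stop (the cap then sits on the collar). A spring pushes it back up, about 3 N at the top and 10 N at the stop
- vent_hinge (a point): middle of the hinged end of the vent tab of the low canister, on the lid 53 mm towards the canister's -x and 22 mm towards its -y from its centre, 113 mm above the table
- vent_tip (a point): middle of the free end of that tab's upper face; moves with the tab. The tab is a black flat bar 44 mm long, 20 mm wide, 5 mm thick, that runs from the hinge towards the canister's +y. Shut, its upper face is 113 mm above the table
- vent (a joint): angle of the vent tab, rad: 0 flat on the lid (shut), growing as it stands up; starts at 0.6 to 0.95, goes to 1.3 at most. The hinge is stiff (0.05 N m), so the tab stays where it is left; a push straight down on it folds it flat
- tall_canister: the tall, narrow vacuum canister, loose, 0.6 kg: clear drum 100 mm across and 150 mm high, grey lid 106 mm across, same plunger (cap top 208 mm above the table), its small vent tab already flat. To be left alone. Origin: centre of the underside; z up
- tall_canister_plunger (a joint): how far the tall canister's plunger is pressed down, m: 0 up, 0.022 at its stop
- bowl: white ceramic bowl, 150 mm across and 60 mm high, with three black body caps, to the left. Origin: centre of the underside
- filter_box: clear acrylic filter box, 95 x 95 x 32 mm, to the right. Origin: centre of the underside
- lens: small black lens standing on end, 66 mm across and 52 mm high, beyond the gap between the canisters. Origin: centre of the underside
There are look-alikes about, which are no part of the job. Leave any orange, pink or purple look-alike of the low_canister alone.

How it is judged:
On the way, in this order (a step that is already met when the one before it is completed fails the run):
1. the low canister's vent tab is pressed flat (value of joint vent below 0.12 rad), for 0.2 s.
2. first stroke: its plunger is at the stop (value of joint low_canister_plunger above 0.02 m), for 0.4 s.
3. its plunger is back up (value of joint low_canister_plunger below 0.003 m), for 0.1 s.
4. second stroke: its plunger is at the stop (value of joint low_canister_plunger above 0.02 m), for 0.4 s.
At the end, for the whole second after the job is handed in: After two full strokes the low canister's plunger is back up (within 3 mm), its vent tab is flat (within 0.12 rad), the low canister stands upright and at rest within 40 mm of where it was, and the tall canister (upright), the bowl, the filter box and the lens are within 30 mm of where they were (value of joint low_canister_plunger below 0.003 m and value of joint vent below 0.12 rad and angle between each of low_canister, tall_canister's own z axis and vertical below 0.1 rad and distance of low_canister from where it was at the start of the episode below 0.04 m and linear speed of low_canister below 0.02 m/s and distance of each of tall_canister, bowl, filter_box, lens from where it was at the start of the episode below 0.03 m); the robot touches nothing.
It fails at once if the tall canister's plunger is pressed by more than 6 mm (value of joint tall_canister_plunger above 0.006 m).
It fails at once if a canister is tipped over (angle between any of low_canister, tall_canister's own z axis and vertical above 0.4 rad).
It also fails if it takes over 64 s, if anything falls off the work surface, if the arm or the gripper's body presses on something with over 40 N, if the wrist force passes 120 N, or if a joint passes its speed limit or range.

ROBOT

A 6-joint arm with a two-finger parallel gripper is mounted at the origin on the work surface. World frame = base frame: x ahead of the robot, y to its left, z up, the work surface at z = 0. Lengths are in m, angles in rad, forces in N, time in s.
With the tool pointing down it reaches from about 0.275 to 0.85 m from the base axis. Payload 19 kg.
Tool frame: the origin (TCP) lies midway between the tips of the shut fingers; the grasp point (between the pads) lies 19 mm behind it; y points along the fingers, x is the direction in which the jaws open and shut, and the axes are right-handed (so a half turn about y gives the same grasp; the last joint's range is limited). The gripper opens to 85 mm and grips with 20 to 120 N. Pads are 22 mm wide; open, the fingers measure 114 mm over their backs; the gripper's body (76 mm by 85 mm) begins 54 mm behind the grasp point. The pads swing forward as they close: fully open they stand 13 mm farther back than shut.
Start: joints at [-1.407, 0.15, 1.437, -0, 1.554, -0.134], TCP at [0.169, -0.55, 0.205] pointing down, gripper open.
Joint ranges: [-2.8, 2.8], [-0.68, 2.1], [0.12, 2.68], [-1.39, 4.53], [0.16, 2.79], [-2.81, 2.81]. Speed limits (rad/s): [1.89, 1.89, 2.22, 3.01, 3.01, 3.01].

INTERFACE

Orientations are given as [roll, pitch, yaw] about the fixed x, y, z axes, in that order (R = Rz(yaw) Ry(pitch) Rx(roll)).
In Python, from plant import get_obs, eyes, workorder gives the robot as it stands.
- The arm moves only by the shell command python3 -m jog 'ROWS' [OPENING] [FORCE]. ROWS is JSON, a list of rows, each an object with "xyz": the shift along the tool's x, y, z in mm, a list of three; "yaw": the turn about the tool's y in degrees. A call has 1 to 12 rows; each row shifts and turns the commanded pose from where the row before left it, along the tool's axes as they then stand; what a row does not reach is not made up. A row lasts 1/8 s, in which the tool goes at most 62.5 mm and 10.7 degrees, less where a joint would pass 70% of its speed; a pose out of reach is approached as far as the arm can. A call with a gripper value outside its range is refused whole. OPENING is the closure, from 0 (fully open) to 1 (shut), set as the call begins (- or left out, the last holds). The fingers move at their own pace and stop on an object; FORCE is the grip in N (left out, the last holds). Time passes only in rows, so rows that do not move let the fingers close. It gives the time, the measured TCP pose, the force and the opening at its end, in the units of the state.
- get_obs(): the state, without advancing time (a new reading comes with each control period).
- eyes.grab_frame(name): name is "scene" or "top" or "wrist"; returns the picture (480x640x3 uint8, red, green, blue); there is no depth.
- eyes.camera_params(name): a dict with "mtx" (3x3 intrinsics, pixels), "distortion" ([k1, k2, p1, p2, k3] as OpenCV has them; the pictures are not rectified), "pose" (4x4, takes a point from camera to world coordinates). Camera axes: x right, y down, z forward; pixel columns grow to the right and rows downward; lengths in m; the calibration is good to about 2 mm. A picture is of the moment at which its call begins: read the wrist's pose just before it. camera_params takes no time and is no camera call; for the wrist camera it gives the pose at the moment of the call.
- workorder.job_done(): hands the job in, once; it reports no verdict.
The state is a dict: "time_s": time; "q": joint angles; "qvel": joint speeds; "tau": joint torques, N m; "position": TCP position; "tool_rot": TCP orientation; "force": force on the tool from outside, world axes, zero at the start; "moment": the same for the moment, N m; "finger_gap": finger opening in m.
Only numpy, scipy, OpenCV 4.12 (cv2) and the standard library are available. Lean on these libraries where they do the work, as an engineer would, in place of code of your own. Each camera call takes 0.05 s, during which the arm holds its last target.

## Working session

There is one attempt and no reset: what is moved stays moved. The work goes in short steps, Python scripts to look and compute and a shell command to move; the robot and the scene stay as the last step left them, time stands still between calls to the robot, and variables do not carry over. Pictures are saved under pics/ and viewed, and the job is handed in when it is done.

```bash
ls; mkdir -p pics
python3 - <<'E'
from plant import get_obs, eyes
import cv2
o=get_obs()
print(o)
for n in ["scene","top"]:
    im=eyes.grab_frame(n); cv2.imwrite(f"pics/{n}0.png",im[:,:,::-1])
    p=eyes.camera_params(n); print(n,p)
E
```

```text
pics
{'time_s': 0.0, 'q': array([-1.40697429e+00,  1.50953059e-01,  1.43805604e+00,  1.90748735e-05,
        1.55381015e+00, -1.33997626e-01]), 'qvel': array([ 8.87588862e-05,  7.05365701e-04,  1.73780586e-03,  8.49626944e-04,
       -6.84680789e-05, -2.54879834e-03]), 'tau': array([-1.10960485e-03, -7.13054037e+01, -5.70875680e+01, -3.60894983e-04,
        8.75460886e-03,  2.35823009e-06]), 'position': array([ 0.16866641, -0.54939832,  0.2047818 ]), 'tool_rot': array([-1.57061356e+00,  1.21305887e-03, -1.27297689e+00]), 'force': array([-0.04792176, -0.65898468,  0.53924308]), 'moment': array([0.03393735, 0.01183571, 0.00720552]), 'finger_gap': 0.08520667793485608}
scene {'mtx': array([[530.1884698 ,   0.        , 317.28104542],
       [  0.        , 530.1884698 , 233.88391191],
       [  0.        ,   0.        ,   1.        ]]), 'distortion': array([-0.10207342,  0.        ,  0.        ,  0.        ,  0.        ]), 'pose': array([[-0.83064673,  0.45510675, -0.32078631,  1.02533646],
       [ 0.55675612,  0.68610136, -0.46828148,  0.64048728],
       [ 0.00697386, -0.56757622, -0.82329132,  1.28328661],
       [ 0.        ,  0.        ,  0.        ,  1.        ]])}
top {'mtx': array([[480.61358865,   0.        , 319.16534028],
       [  0.        , 480.61358865, 232.48414643],
       [  0.        ,   0.        ,   1.        ]]), 'distortion': array([-0.08973999,  0.        ,  0.        ,  0.        ,  0.        ]), 'pose': array([[ 0.01112459, -0.98771347,  0.15587927,  0.32671192],
       [-0.99970457, -0.01435509, -0.01961396,  0.01362956],
       [ 0.02161064, -0.15561502, -0.98758136,  1.53543842],
       [ 0.        ,  0.        ,  0.        ,  1.        ]])}
```

View pics/scene0.png

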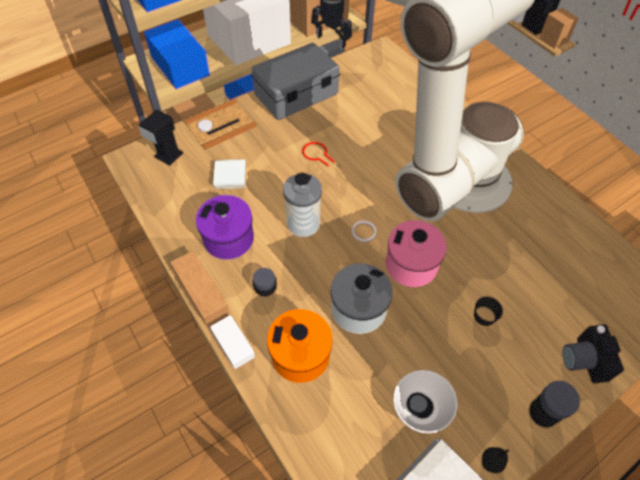

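View pics/top0.png

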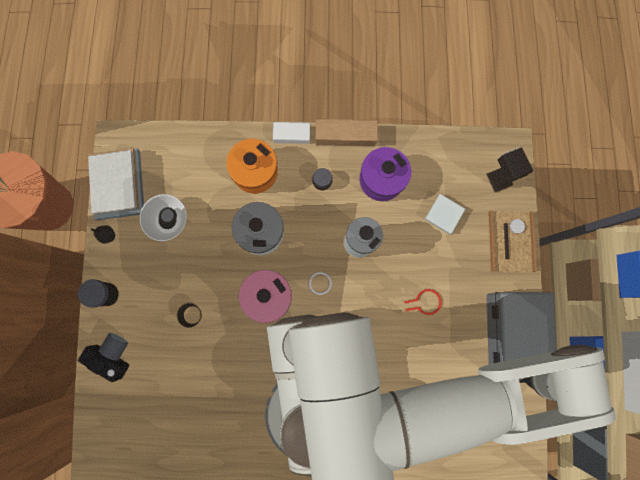

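The scene view shows the grey low canister at about (361,297), with its cap at (363,283) and a black tab at (377,273). In the top view its cap is at (256,225) and its tab at (259,243). The tall canister is at (365,234). Next I'll zoom in on both views.

Run:
```python
import cv2, numpy as np
a=cv2.imread("pics/top0.png")[185:270,215:300]; b=cv2.imread("pics/scene0.png")[250:340,320:405]
a=cv2.resize(a,(400,400),interpolation=cv2.INTER_CUBIC); b=cv2.resize(b,(400,424),interpolation=cv2.INTER_CUBIC)[:400]
cv2.imwrite("pics/zoom0.png",np.clip(np.hstack([a,b])*1.6,0,255))
```

```text
[ WARN:0@0.072] global loadsave.cpp:1063 imwrite_ Unsupported depth image for selected encoder is fallbacked to CV_8U.
```

View pics/zoom0.png

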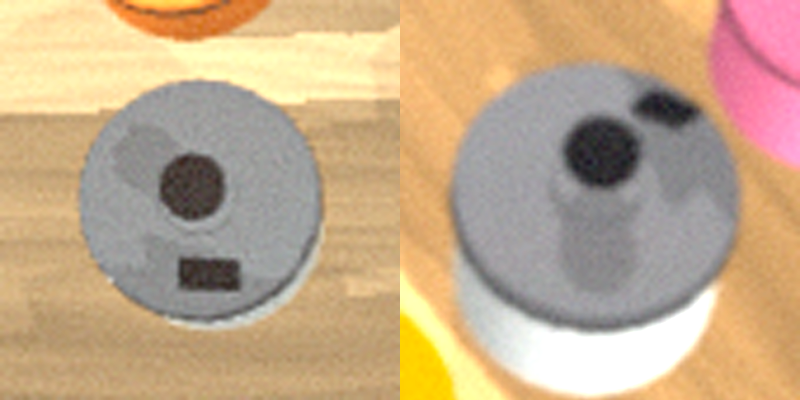

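```bash
cat > h.py <<'E'
import cv2, numpy as np
from plant import eyes, get_obs
def ray(n,uv,p=None):
    p=p or eyes.camera_params(n)
    u=cv2.undistortPoints(np.array([[uv]],float),p["mtx"],p["distortion"])[0,0]
    T=p["pose"]; return T[:3,3],T[:3,:3]@np.array([u[0],u[1],1])
def atz(n,uv,z,p=None):
    o,d=ray(n,uv,p); return o+d*(z-o[2])/d[2]
def proj(n,P,p=None):
    p=p or eyes.camera_params(n); T=np.linalg.inv(p["pose"])
    return cv2.projectPoints(np.atleast_2d(P).astype(float),cv2.Rodrigues(T[:3,:3])[0],T[:3,3],p["mtx"],p["distortion"])[0][:,0]
E
cat > fit.py <<'E'
from h import *
from scipy.optimize import least_squares, linear_sum_assignment
zt=lambda x,y:(x/4.706+215,y/4.706+185); zs=lambda x,y:((x-400)/4.706+320,y/4.706+250)
c1=atz("top",zt(193,187),.148); c2=atz("scene",zs(602,152),.148)
print("cap",c1,c2)
l1=atz("top",zt(201,200),.108); l2=atz("scene",zs(597,196),.108); print("lid",l1,l2)
print("tall cap",atz("top",(366.5,233),.208))
c=((c1+c2)/2)[:2]
obs=dict(top=np.array([zt(180,259),zt(240,257),zt(240,290),zt(180,289)]),scene=np.array([zs(632,112),zs(655,90),zs(698,108),zs(678,130)]))
def tab(cx,cy,yaw,a):
    h=np.array([-.053,-.022,.113]); d=np.array([0,np.cos(a),np.sin(a)]); n=np.array([0,-np.sin(a),np.cos(a)])
    pts=np.array([h+sx*np.array([.01,0,0])+l*d-t*n for t in(0,.005) for sx in(-1,1) for l in(0,.044)])
    R=np.array([[np.cos(yaw),-np.sin(yaw),0],[np.sin(yaw),np.cos(yaw),0],[0,0,1]])
    return pts@R.T+[cx,cy,0]
def res(x):
    r=[]
    for n in obs:
        q=proj(n,tab(*x))
        H=cv2.convexHull(q.astype(np.float32))
        bx=cv2.boxPoints(cv2.minAreaRect(H)); 
        D=np.linalg.norm(obs[n][:,None]-q[None,:4],axis=2); i,j=linear_sum_assignment(D)
        r+=list((obs[n][i]-q[j]).ravel())
    return np.array(r+[(x[0]-c[0])*500,(x[1]-c[1])*500])
best=[]
for y0 in np.linspace(-1.2,1.2,13):
  for a0 in (.6,.8,.95):
    s=least_squares(res,[*c,y0,a0]); best.append((s.cost,s.x))
best.sort(key=lambda b:b[0])
for b in best[:40:6]: print(b)
x=best[0][1]; print(tab(*x)[:4])
for n in obs: print(proj(n,tab(*x)[:4]),obs[n])
E
python3 fit.py
```

```text
cap [0.56597141 0.17118954 0.148     ] [0.56999756 0.17640515 0.148     ]
lid [0.564512   0.17034748 0.108     ] [0.5722001  0.18018546 0.108     ]
tall cap [ 0.53669919 -0.14552839  0.208     ]Traceback (most recent call last):
  File "fit.py", line 27, in <module>
    s=least_squares(res,[*c,y0,a0]); best.append((s.cost,s.x))
    return func(*args, **kwargs)
    result = trf(vector_fun.fun, vector_fun.jac, x0, f0, J0, lb, ub, ftol, xtol,
                 gtol, max_nfev, x_scale, loss_function, tr_solver,
                 tr_options.copy(), verbose, callback=callback_wrapped)
    return trf_no_bounds(
        fun, jac, x0, f0, J0, ftol, xtol, gtol, max_nfev, x_scale,
        loss_function, tr_solver, tr_options, verbose, callback=callback)
    J = jac(x)
    self._update_jac()
    ~~~~~~~~~~~~~~~~^^
    self.J = self.jac_wrapped(xp_copy(self.x), f0=self.f)
             ~~~~~~~~~~~~~~~~^^^^^^^^^^^^^^^^^^^^^^^^^^^^
    J, dct = approx_derivative(
             ~~~~~~~~~~~~~~~~~^
        self.fun,
        ^^^^^^^^^
    ...<2 lines>...
        **self.finite_diff_options,
        ^^^^^^^^
[... 234 characters left out ...]
^^^^^^^^^^^^^^^
                             mf)
                             ^^^
    df = [f_eval - f0 for f_eval in f_evals]
                                    ^^^^^^^
    f = np.atleast_1d(self.fun(x, *self.args, **self.kwargs))
                      ~~~~~~~~^^^^^^^^^^^^^^^^^^^^^^^^^^^^^^
    return np.atleast_1d(self.fun(x))
                         ~~~~~~~~^^^
    return self.f(x, *self.args, **self.kwargs)
           ~~~~~~^^^^^^^^^^^^^^^^^^^^^^^^^^^^^^
  File "fit.py", line 18, in res
    q=proj(n,tab(*x))
  File "h.py", line 10, in proj
    p=p or eyes.camera_params(n); T=np.linalg.inv(p["pose"])
           ~~~~~~~~~~~~~~~~~~^^^
ValueError: time passes only in moves, steps and waits
```

```bash
python3 - <<'E'
s=open('h.py').read()
s=s.replace("def ray","CP={}\ndef cp(n):\n    if n=='wrist': return eyes.camera_params(n)\n    if n not in CP: CP[n]=eyes.camera_params(n)\n    return CP[n]\ndef ray",1).replace("p=p or eyes.camera_params(n)","p=p or cp(n)")
open('h.py','w').write(s)
E
python3 fit.py
```

```text
cap [0.56597141 0.17118954 0.148     ] [0.56999756 0.17640515 0.148     ]
lid [0.564512   0.17034748 0.108     ] [0.5722001  0.18018546 0.108     ]
tall cap [ 0.53669919 -0.14552839  0.208     ]
(np.float64(4.850235557756736), array([0.56808598, 0.17343112, 0.11171004, 0.61952012]))
(np.float64(4.850235557769442), array([0.56808598, 0.17343112, 0.11171001, 0.6195203 ]))
(np.float64(4.850235557781206), array([0.56808598, 0.17343112, 0.11171   , 0.61952041]))
(np.float64(4.850235557783983), array([0.56808598, 0.17343112, 0.11170998, 0.61952043]))
(np.float64(4.850235557794939), array([0.56808598, 0.17343112, 0.11170997, 0.6195205 ]))
(np.float64(4.850235557839577), array([0.56808598, 0.17343112, 0.11170993, 0.61952073]))
(np.float64(4.850235557985414), array([0.56808598, 0.17343112, 0.11170986, 0.61952121]))
[[0.50793118 0.14454514 0.113     ]
 [0.50393771 0.18014477 0.13854836]
 [0.52780651 0.1467747  0.113     ]
 [0.52381305 0.18237433 0.13854836]]
[[265.60538154 246.06897615]
 [252.637483   246.13212593]
 [265.04554919 239.45559684]
 [252.09554958 239.39786477]] [[253.24904377 240.0361241 ]
 [265.99872503 239.61113472]
 [265.99872503 246.62345941]
 [253.24904377 246.41096473]]
[[373.84230299 268.28138512]
 [384.66884917 272.44151648]
 [368.18986171 272.60740214]
 [378.92777716 276.90965971]] [[369.29876753 273.79940501]
 [374.18614535 269.12452189]
 [383.32341691 272.94942626]
 [379.07352316 277.62430939]]
```

```bash
cat >> h.py <<'E'
from scipy.spatial.transform import Rotation
def delta(tx,ty,tz):
    o=get_obs(); R=Rotation.from_euler('xyz',o["tool_rot"]).as_matrix()
    d=R.T@(np.array([tx,ty,tz])-o["position"])*1000
    print("t",round(o["time_s"],2),"pos",o["position"].round(4),"rpy",o["tool_rot"].round(4),"F",o["force"].round(2),"gap",round(o["finger_gap"],4)); print("tool delta mm",d.round(1)); return d
E
python3 -m jog '[{"xyz":[0,-30,0],"yaw":5.3},{"xyz":[0,-30,0],"yaw":5.4},{"xyz":[0,-30,0],"yaw":0},{"xyz":[0,0,0],"yaw":0}]' 1 30
python3 -c "
from h import *
delta(.50,.10,.295)"
```

```text
time_s: 0.6
position: [0.1688, -0.5502, 0.2973]
tool_rot: [-1.571, -0.003, -1.46]
force: [0.5, -0.4, 0.0]
finger_gap: 0.0123
t 0.6 pos [ 0.1688 -0.5502  0.2973] rpy [-1.5706 -0.0028 -1.4597] F [ 0.46 -0.41  0.04] gap 0.0123
tool delta mm [-6.095e+02  6.000e-01  4.013e+02]
```

```bash
python3 -m jog '[{"xyz":[-50,0,33],"yaw":0},{"xyz":[-50,0,33],"yaw":0},{"xyz":[-50,0,33],"yaw":0},{"xyz":[-50,0,33],"yaw":0},{"xyz":[-50,0,33],"yaw":0},{"xyz":[-50,0,33],"yaw":0},{"xyz":[-50,0,33],"yaw":0},{"xyz":[-50,0,33],"yaw":0},{"xyz":[-50,0,33],"yaw":0},{"xyz":[-50,0,33],"yaw":0},{"xyz":[-50,0,33],"yaw":0},{"xyz":[-50,0,33],"yaw":0}]'
python3 -m jog '[{"xyz":[0,0,0],"yaw":0},{"xyz":[0,0,0],"yaw":0}]'
python3 -c "
from h import *
import json
delta(.5135,.18,.295)
p=eyes.camera_params('wrist'); im=eyes.grab_frame('wrist'); cv2.imwrite('pics/w1.png',im[:,:,::-1]); np.savez('w1.npz',**p); print(p)
np.set_printoptions(suppress=True)
print(proj('wrist',[[.568,.1735,.148],[.514,.181,.139],[.518,.1457,.113]],p))"
```

```text
time_s: 2.1
position: [0.4961, 0.0926, 0.2944]
tool_rot: [-1.572, 0.0, -1.459]
force: [0.6, -0.7, 0.4]
finger_gap: -0.0001
time_s: 2.35
position: [0.4954, 0.0904, 0.2945]
tool_rot: [-1.572, -0.0, -1.459]
force: [0.3, -0.5, -0.7]
finger_gap: 0.0001
t 2.35 pos [0.4954 0.0904 0.2945] rpy [-1.5724 -0.     -1.459 ] F [ 0.26 -0.52 -0.67] gap 0.0001
tool delta mm [-87.   -0.5  28. ]
{'mtx': array([[343.5624285 ,   0.        , 319.96429241],
       [  0.        , 343.5624285 , 234.87868125],
       [  0.        ,   0.        ,   1.        ]]), 'distortion': array([-0.0382313,  0.       ,  0.       ,  0.       ,  0.       ]), 'pose': array([[ 1.12857286e-01, -9.40605497e-01, -3.20194522e-01,
         5.78309968e-01],
       [-9.93610768e-01, -1.06533460e-01, -3.72594006e-02,
         1.00227595e-01],
       [ 9.34966609e-04,  3.22353720e-01, -9.46618828e-01,
         4.63840729e-01],
       [ 0.00000000e+00,  0.00000000e+00,  0.00000000e+00,
         1.00000000e+00]])}
[[235.35281615 121.03419644]
 [227.50686941 179.25942671]
 [268.67461318 174.86860867]]
```

View pics/w1.png

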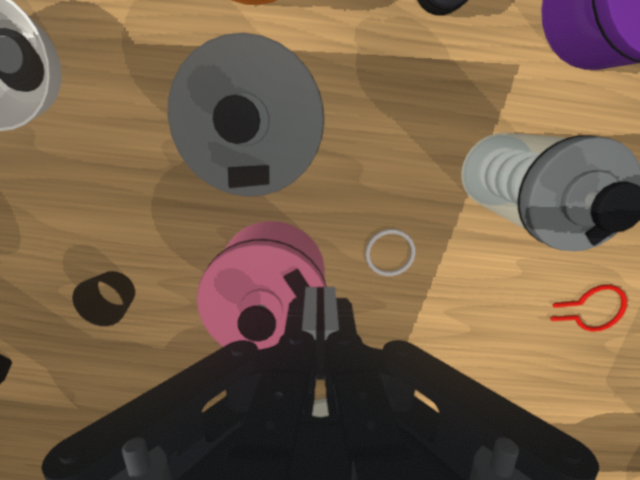

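The wrist view shows the cap at (236,119), against a predicted (235,121). The tab spans (228,167) to (270,187), which also matches the prediction within 2 px. So the centre is about (0.570, 0.1725) and the yaw about 0.11. Next I'll move above the tab and come down to z 0.16.

```bash
python3 -m jog '[{"xyz":[-42,0,15],"yaw":0},{"xyz":[-42,0,15],"yaw":0},{"xyz":[0,45,0],"yaw":0},{"xyz":[0,45,0],"yaw":0},{"xyz":[0,34,0],"yaw":0},{"xyz":[0,10,0],"yaw":0},{"xyz":[0,0,0],"yaw":0}]'
python3 -c "
from h import *
delta(.5155,.177,.1135)
im=eyes.grab_frame('wrist'); cv2.imwrite('pics/w2.png',im[:,:,::-1])"
```

```text
time_s: 3.28
position: [0.5164, 0.1766, 0.1621]
tool_rot: [-1.57, 0.0, -1.461]
force: [0.1, -0.4, 0.2]
finger_gap: 0.0001
t 3.27 pos [0.5164 0.1766 0.1621] rpy [-1.5705e+00  1.0000e-04 -1.4609e+00] F [ 0.06 -0.44  0.17] gap 0.0001
tool delta mm [-0.5 48.6 -0.9]
```

View pics/w2.png

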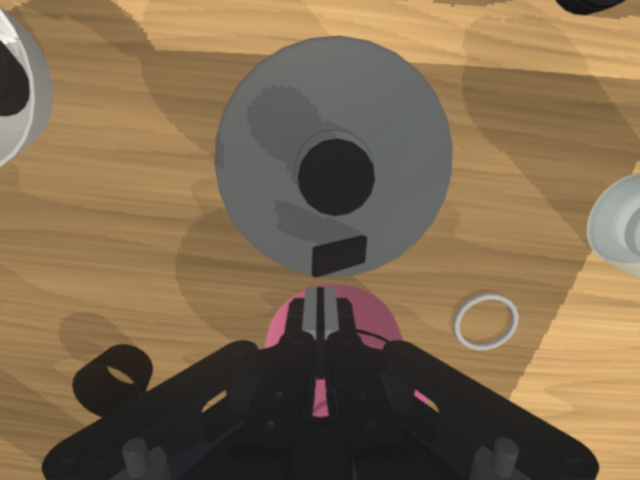

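```bash
python3 -m jog '[{"xyz":[0,10,0],"yaw":0},{"xyz":[0,8,0],"yaw":0},{"xyz":[0,6,0],"yaw":0},{"xyz":[0,6,0],"yaw":0},{"xyz":[0,6,0],"yaw":0},{"xyz":[0,0,0],"yaw":0}]'
python3 -c "
from h import *
delta(.5155,.177,.1135)
im=eyes.grab_frame('wrist'); cv2.imwrite('pics/w3.png',im[:,:,::-1])"
```

```text
time_s: 4.08
position: [0.5161, 0.1773, 0.125]
tool_rot: [-1.572, 0.0, -1.46]
force: [-0.4, -0.5, -0.2]
finger_gap: -0.0
t 4.08 pos [0.5161 0.1773 0.125 ] rpy [-1.5715e+00  1.0000e-04 -1.4597e+00] F [-0.41 -0.52 -0.16] gap -0.0
tool delta mm [ 0.3 11.5 -0.6]
```

View pics/w3.png

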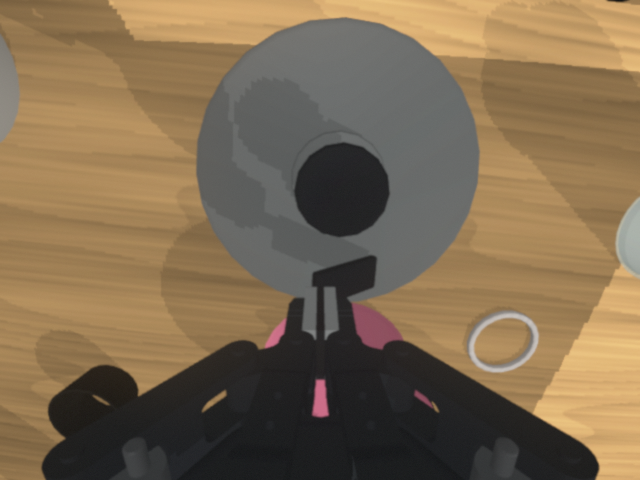

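Run:
```python
from h import *
np.set_printoptions(suppress=True,precision=1)
def tab(cx,cy,yaw,a):
    h=np.array([-.053,-.022,.113]); d=np.array([0,np.cos(a),np.sin(a)])
    pts=np.array([h+sx*np.array([.01,0,0])+l*d for sx in(-1,1) for l in(0,.044)])
    R=np.array([[np.cos(yaw),-np.sin(yaw),0],[np.sin(yaw),np.cos(yaw),0],[0,0,1]])
    return pts@R.T+[cx,cy,0]
p=cp('wrist'); o=get_obs()
print("tcp",proj('wrist',o['position'],p), "cap",proj('wrist',[.57,.1725,.148],p))
for a in (0,.2,.4,.6,.8): print(a,proj('wrist',tab(.57,.1725,.11,a),p).ravel(), tab(.57,.1725,.11,a)[3])
w=np.load('w1.npz'); w=dict(w)
for a in (.4,.6,.8,.95): print(a,proj('wrist',tab(.57,.1725,.11,a),w).ravel())
im=eyes.grab_frame('scene'); cv2.imwrite('pics/s3.png',cv2.resize(im[240:350,300:430,::-1],(780,600),interpolation=cv2.INTER_CUBIC))
```

```text
tcp [[320.4 279.7]] cap [[345.6 192.4]]
0 [375.8 285.9 301.1 285.8 377.7 254.4 300.6 254.3] [0.5 0.2 0.1]
0.2 [375.8 285.9 301.9 292.9 377.7 254.4 301.4 260.3] [0.5 0.2 0.1]
0.4 [375.8 285.9 305.9 300.4 377.7 254.4 305.5 266.6] [0.5 0.2 0.1]
0.6 [375.8 285.9 313.5 307.8 377.7 254.4 313.3 272.9] [0.5 0.2 0.1]
0.8 [375.8 285.9 324.5 314.8 377.7 254.4 324.8 278.8] [0.5 0.2 0.1]
0.4 [270.1 183.  226.5 186.1 269.2 163.3 224.8 165.6]
0.6 [270.1 183.  228.8 187.6 269.2 163.3 227.1 166.7]
0.8 [270.1 183.  233.  189.  269.2 163.3 231.4 167.6]
0.95 [270.1 183.  237.3 189.9 269.2 163.3 235.8 168.3]
```

View pics/s3.png

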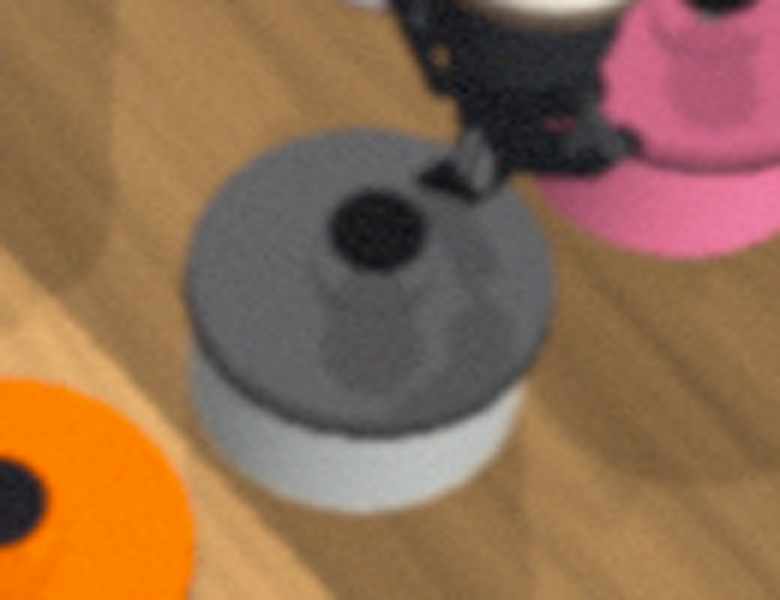

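```bash
python3 -m jog '[{"xyz":[0,2,0],"yaw":0},{"xyz":[0,2,0],"yaw":0},{"xyz":[0,0,0],"yaw":0}]'
python3 -c "
from h import *
delta(.5155,.177,.1135)
im=eyes.grab_frame('wrist'); cv2.imwrite('pics/w4.png',cv2.resize(im[220:340,240:400,::-1],(800,600),interpolation=cv2.INTER_CUBIC))
p=cp('wrist')
for x in (.505,.516,.527):
  for z in (.121,.131,.141): print(x,z,proj('wrist',[x,.177,z],p))"
```

```text
time_s: 4.55
position: [0.5162, 0.1773, 0.1213]
tool_rot: [-1.571, 0.0, -1.46]
force: [-0.2, 0.3, 0.1]
finger_gap: 0.0001
t 4.55 pos [0.5162 0.1773 0.1213] rpy [-1.5711e+00  1.0000e-04 -1.4598e+00] F [-0.15  0.29  0.05] gap 0.0001
tool delta mm [ 0.2  7.8 -0.7]
0.505 0.121 [[318.71270435 297.54174136]]
0.505 0.131 [[318.66350949 306.8397294 ]]
0.505 0.141 [[318.60904145 317.14596342]]
0.516 0.121 [[320.944472   279.81151033]]
0.516 0.131 [[321.0121107  288.36929259]]
0.516 0.141 [[321.0872365  297.87880463]]
0.527 0.121 [[323.26345676 261.37673926]]
0.527 0.131 [[323.45795023 269.11923138]]
0.527 0.141 [[323.67450232 277.74466193]]
```

View pics/w4.png

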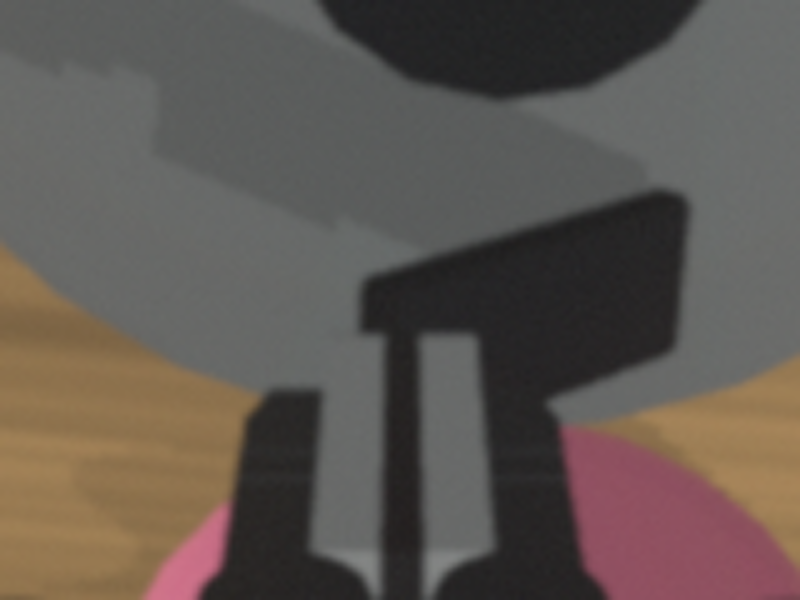

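Run:
```python
from h import *
im=eyes.grab_frame('scene'); cv2.imwrite('pics/s4.png',np.clip(1.8*cv2.resize(im[250:290,360:413,::-1],(795,600),interpolation=cv2.INTER_CUBIC).astype(float),0,255).astype(np.uint8))
np.set_printoptions(suppress=True,precision=1)
o=get_obs()['position']
for x in(-.011,0,.011):
  for z in (0,.01,.02,.03): print(x,z,(proj('scene',o+[x,0,z])-[360,250])*15, proj('wrist',o+[x,0,z]))
```

```text
-0.011 0 [[342.3 379.8]] [[318.1 297.5]]
-0.011 0.01 [[348.8 349.9]] [[318.1 306.8]]
-0.011 0.02 [[355.4 319.5]] [[318.  317.1]]
-0.011 0.03 [[362.1 288.8]] [[317.9 328.6]]
0 0 [[290.8 411.2]] [[320.4 279.7]]
0 0.01 [[297.  381.4]] [[320.4 288.3]]
0 0.02 [[303.3 351.2]] [[320.4 297.8]]
0 0.03 [[309.7 320.6]] [[320.5 308.4]]
0.011 0 [[238.9 442.8]] [[322.7 261.2]]
0.011 0.01 [[244.8 413.1]] [[322.8 269. ]]
0.011 0.02 [[250.8 383. ]] [[323.  277.6]]
0.011 0.03 [[256.9 352.5]] [[323.2 287.3]]
```

View pics/s4.png

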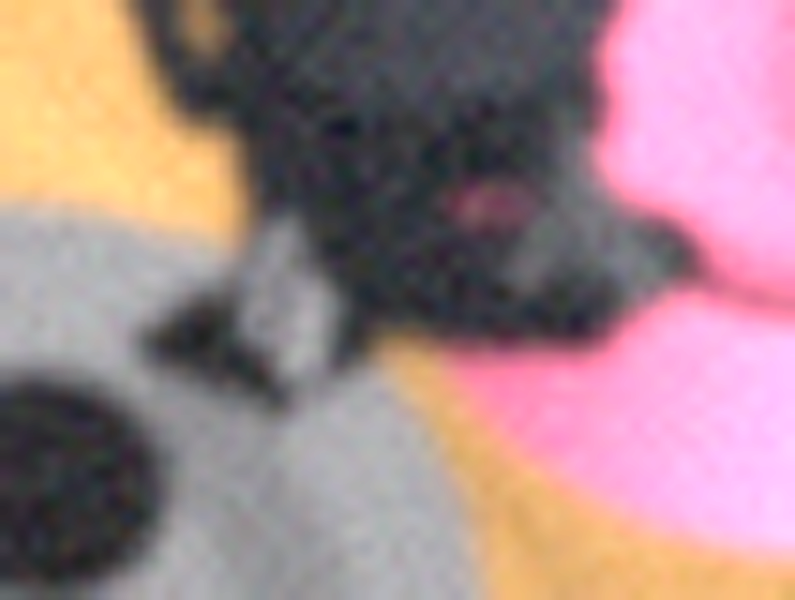

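Triangulating with both cameras puts the fingertips about 20 mm above the reported TCP, and zero force agrees with that. The tips sit just above the raised tab, so I'll continue down in steps, checking the force.

```bash
python3 -m jog '[{"xyz":[0,3,-1],"yaw":0},{"xyz":[0,3,-1],"yaw":0},{"xyz":[0,3,0],"yaw":0},{"xyz":[0,3,0],"yaw":0},{"xyz":[0,0,0],"yaw":0}]'
python3 -c "
from h import *
delta(.5155,.177,.093)
im=eyes.grab_frame('wrist'); cv2.imwrite('pics/w5.png',cv2.resize(im[220:340,240:400,::-1],(800,600),interpolation=cv2.INTER_CUBIC))
"
```

```text
time_s: 5.28
position: [0.5142, 0.1771, 0.1093]
tool_rot: [-1.571, 0.0, -1.46]
force: [-0.3, 0.3, 1.4]
finger_gap: -0.0001
t 5.28 pos [0.5142 0.1771 0.1093] rpy [-1.571   0.     -1.4597] F [-0.27  0.26  1.38] gap -0.0001
tool delta mm [ 0.2 16.3  1.3]
```

View pics/w5.png

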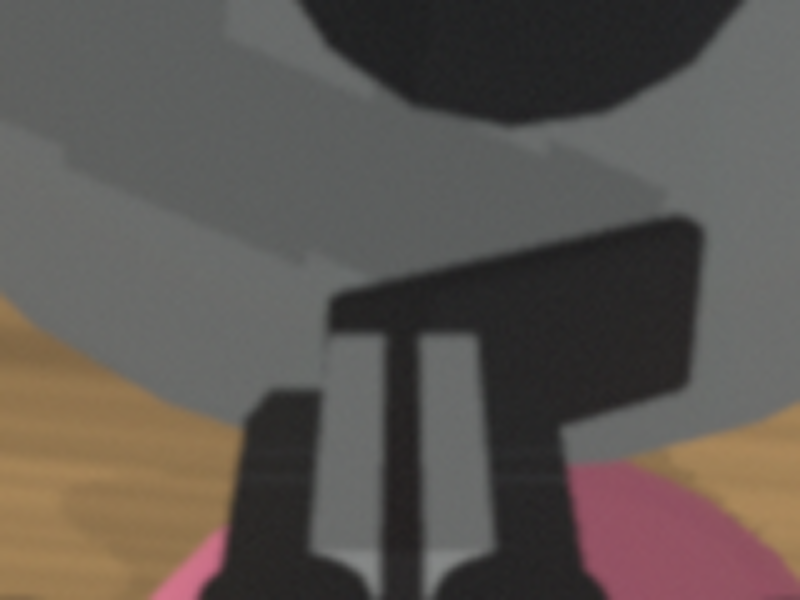

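```bash
python3 -m jog '[{"xyz":[0,3,0],"yaw":0},{"xyz":[0,3,0],"yaw":0},{"xyz":[0,3,0],"yaw":0},{"xyz":[0,2,0],"yaw":0},{"xyz":[0,0,0],"yaw":0}]'
python3 -m jog '[{"xyz":[0,1.5,0],"yaw":0},{"xyz":[0,0,0],"yaw":0}]'
python3 -c "
from h import *
delta(.5155,.177,.093)
im=eyes.grab_frame('wrist'); cv2.imwrite('pics/w6.png',cv2.resize(im[220:340,240:400,::-1],(800,600),interpolation=cv2.INTER_CUBIC))
"
```

```text
time_s: 5.95
position: [0.5142, 0.1771, 0.0982]
tool_rot: [-1.571, -0.0, -1.46]
force: [0.6, -0.8, -1.1]
finger_gap: 0.0003
time_s: 6.2
position: [0.5143, 0.1771, 0.0969]
tool_rot: [-1.571, 0.0, -1.46]
force: [-0.2, -0.1, 0.3]
finger_gap: -0.0001
t 6.2 pos [0.5143 0.1771 0.0969] rpy [-1.5708e+00  1.0000e-04 -1.4598e+00] F [-0.24 -0.08  0.3 ] gap -0.0001
tool delta mm [0.3 3.9 1.2]
```

View pics/w6.png

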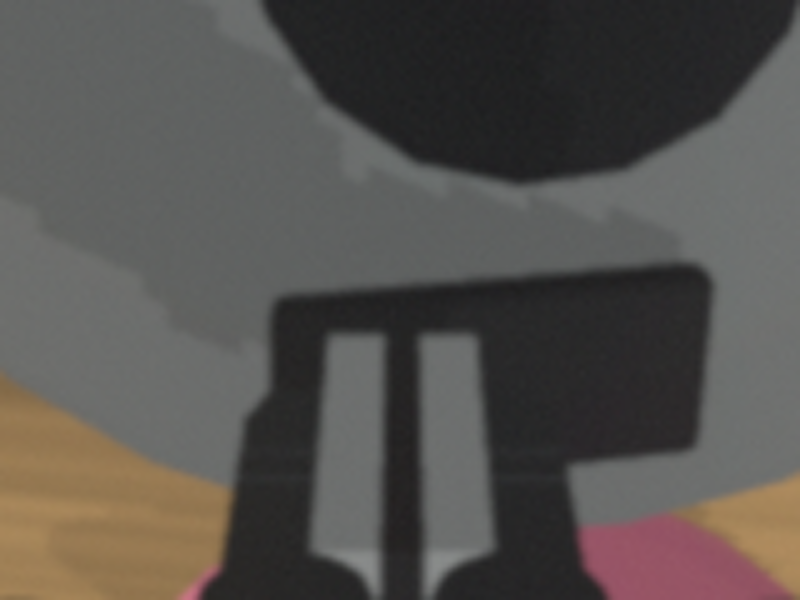

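```bash
python3 -m jog '[{"xyz":[0,1.5,0],"yaw":0},{"xyz":[0,1.5,0],"yaw":0},{"xyz":[0,0,0],"yaw":0}]'
python3 -m jog '[{"xyz":[0,1,0],"yaw":0},{"xyz":[0,0,0],"yaw":0}]'
```

```text
time_s: 6.62
position: [0.5142, 0.1771, 0.0938]
tool_rot: [-1.571, 0.0, -1.46]
force: [0.3, 0.5, 0.1]
finger_gap: 0.0001
time_s: 6.88
position: [0.5143, 0.1771, 0.0929]
tool_rot: [-1.571, 0.0, -1.46]
force: [0.6, 0.4, 1.0]
finger_gap: -0.0003
```

```bash
python3 -m jog '[{"xyz":[0,1,0],"yaw":0},{"xyz":[0,0,0],"yaw":0}]'
python3 -m jog '[{"xyz":[0,1,0],"yaw":0},{"xyz":[0,0,0],"yaw":0}]'
python3 -c "
from h import *
delta(.5155,.177,.093)
im=eyes.grab_frame('wrist'); cv2.imwrite('pics/w7.png',cv2.resize(im[220:340,240:400,::-1],(800,600),interpolation=cv2.INTER_CUBIC))
"
```

```text
time_s: 7.12
position: [0.5143, 0.1771, 0.0919]
tool_rot: [-1.571, 0.0, -1.46]
force: [-0.5, 0.3, 0.7]
finger_gap: 0.0005
time_s: 7.38
position: [0.5143, 0.1771, 0.0909]
tool_rot: [-1.571, 0.0, -1.46]
force: [0.1, 0.3, 0.3]
finger_gap: 0.0
t 7.38 pos [0.5143 0.1771 0.0909] rpy [-1.5708e+00  1.0000e-04 -1.4598e+00] F [0.09 0.28 0.29] gap 0.0
tool delta mm [ 0.3 -2.1  1.2]
```

View pics/w7.png

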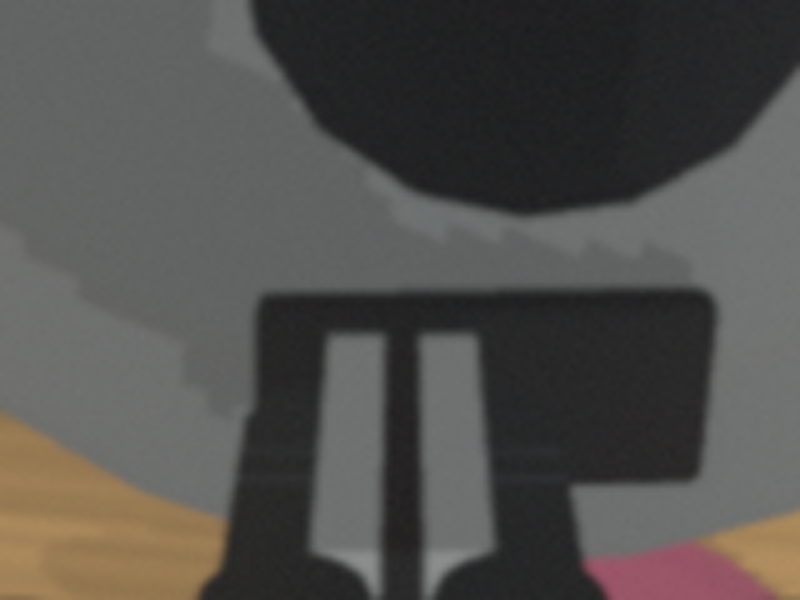

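```bash
python3 -m jog '[{"xyz":[0,1,0],"yaw":0},{"xyz":[0,0,0],"yaw":0}]'
python3 -m jog '[{"xyz":[0,0.7,0],"yaw":0},{"xyz":[0,0,0],"yaw":0}]'
python3 -c "
from h import *
delta(.5155,.177,.093)"
```

```text
time_s: 7.68
position: [0.5142, 0.1771, 0.0898]
tool_rot: [-1.571, 0.0, -1.46]
force: [-0.6, -0.4, 0.4]
finger_gap: -0.0004
time_s: 7.92
position: [0.5143, 0.1771, 0.0892]
tool_rot: [-1.571, 0.0, -1.46]
force: [0.6, 0.8, 0.4]
finger_gap: -0.0001
t 7.92 pos [0.5143 0.1771 0.0892] rpy [-1.5709e+00  1.0000e-04 -1.4598e+00] F [0.62 0.83 0.4 ] gap -0.0001
tool delta mm [ 0.3 -3.8  1.2]
```

```bash
for i in 1; do :; done; python3 -m jog '[{"xyz":[0,0.7,0],"yaw":0},{"xyz":[0,0,0],"yaw":0}]'
python3 -m jog '[{"xyz":[0,0.7,0],"yaw":0},{"xyz":[0,0,0],"yaw":0}]'
python3 -c "
from h import *
delta(.5155,.177,.093)
np.set_printoptions(suppress=True,precision=1)
im=eyes.grab_frame('wrist'); cv2.imwrite('pics/w8.png',cv2.resize(im[220:340,240:400,::-1],(800,600),interpolation=cv2.INTER_CUBIC))
p=cp('wrist')
c,s=np.cos(.11),np.sin(.11)
for a in (0,.06,.12,.2):
  q=np.array([[-.053+sx,-.022+l*np.cos(a),.113+l*np.sin(a)] for sx in(-.01,.01) for l in(0,.044)])
  q=np.c_[.57+q[:,0]*c-q[:,1]*s,.1725+q[:,0]*s+q[:,1]*c,q[:,2]]
  print(a,((proj('wrist',q,p)-[240,220])*5).ravel())
"
```

```text
time_s: 8.18
position: [0.5142, 0.1771, 0.0885]
tool_rot: [-1.571, 0.0, -1.46]
force: [-0.1, 1.0, 0.3]
finger_gap: -0.0001
time_s: 8.43
position: [0.5143, 0.1771, 0.0878]
tool_rot: [-1.571, 0.0, -1.46]
force: [0.0, 0.1, 1.0]
finger_gap: 0.0002
t 8.43 pos [0.5143 0.1771 0.0878] rpy [-1.5708e+00  1.0000e-04 -1.4597e+00] F [0.05 0.12 0.96] gap 0.0002
tool delta mm [ 0.2 -5.2  1.2]
0 [739.1 489.4 285.2 489.3 753.8 303.3 280.9 302.8]
0.06 [739.1 489.4 284.3 504.5 753.8 303.3 279.9 315.7]
0.12 [739.1 489.4 285.1 520.  753.8 303.3 280.6 328.9]
0.2 [739.1 489.4 288.8 541.3 753.8 303.3 284.4 347.1]
```

View pics/w8.png

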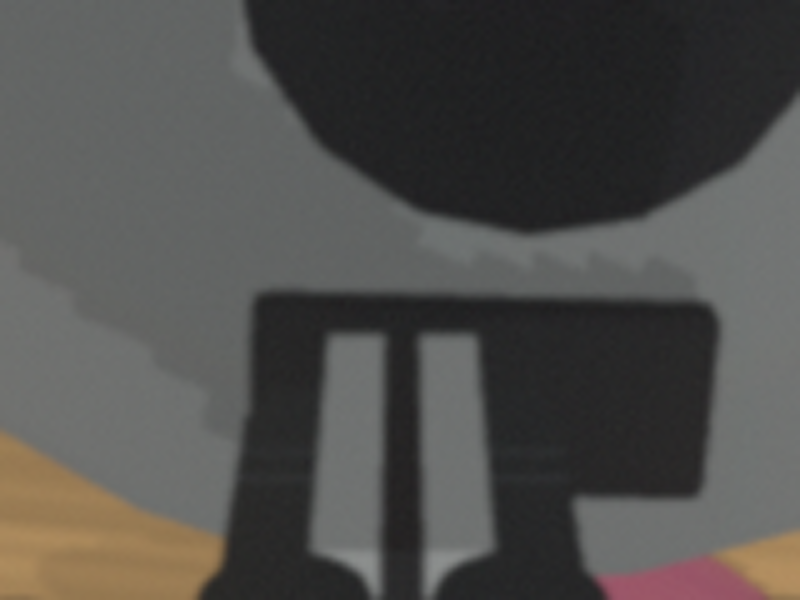

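```bash
python3 -m jog '[{"xyz":[0,0.7,0],"yaw":0},{"xyz":[0,0,0],"yaw":0}]'
python3 -m jog '[{"xyz":[0,0.7,0],"yaw":0},{"xyz":[0,0,0],"yaw":0}]'
python3 -m jog '[{"xyz":[0,0.7,0],"yaw":0},{"xyz":[0,0,0],"yaw":0}]'
python3 -c "
from h import *
delta(.5155,.177,.093)
im=eyes.grab_frame('wrist'); cv2.imwrite('pics/w9.png',cv2.resize(im[:,:,::-1],(640,480),interpolation=cv2.INTER_CUBIC))
print(proj('wrist',[.57,.1725,.148]))
"
```

```text
time_s: 8.72
position: [0.5143, 0.1771, 0.0871]
tool_rot: [-1.571, 0.0, -1.46]
force: [0.6, 1.5, 0.9]
finger_gap: 0.0001
time_s: 8.98
position: [0.5144, 0.1771, 0.0869]
tool_rot: [-1.57, 0.0, -1.46]
force: [-2.4, -0.8, 7.9]
finger_gap: -0.0
time_s: 9.22
position: [0.5144, 0.1772, 0.0867]
tool_rot: [-1.57, 0.0, -1.46]
force: [-5.8, -1.1, 15.0]
finger_gap: -0.0001
t 9.22 pos [0.5144 0.1772 0.0867] rpy [-1.5699e+00  1.0000e-04 -1.4597e+00] F [-5.77 -1.08 14.96] gap -0.0001
tool delta mm [ 0.3 -6.3  1. ]
[[354.27243713 210.98044031]]
```

View pics/w9.png

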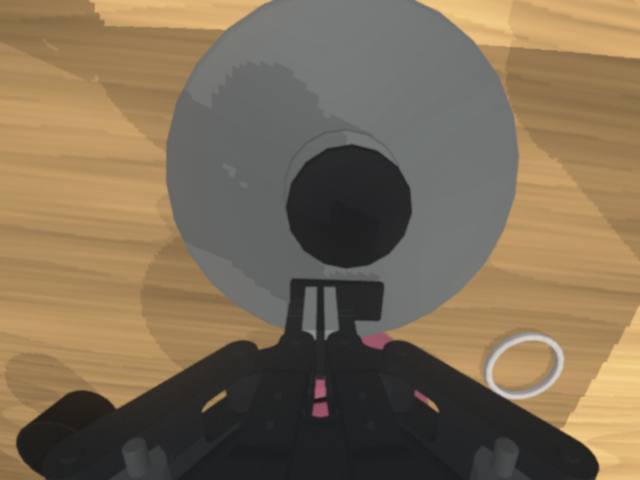

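The force rose sharply to 15 N, a stiff contact, so the tab is flat against the lid. Now I'll lift off, check, and move over the cap at about (0.572, 0.175).

```bash
python3 -m jog '[{"xyz":[0,-10,0],"yaw":0},{"xyz":[0,-20,0],"yaw":0},{"xyz":[0,-20,0],"yaw":0},{"xyz":[0,-24,0],"yaw":0},{"xyz":[4,0,29],"yaw":0},{"xyz":[4,0,28],"yaw":0},{"xyz":[0,0,0],"yaw":0}]'
python3 -c "
from h import *
delta(.572,.175,.127)
im=eyes.grab_frame('wrist'); cv2.imwrite('pics/w10.png',im[:,:,::-1])
im=eyes.grab_frame('scene'); cv2.imwrite('pics/s10.png',cv2.resize(im[240:350,300:430,::-1],(780,600),interpolation=cv2.INTER_CUBIC))
im=eyes.grab_frame('top'); cv2.imwrite('pics/t10.png',cv2.resize(im[175:275,195:325,::-1],(780,600),interpolation=cv2.INTER_CUBIC))
"
```

```text
time_s: 10.15
position: [0.5728, 0.1751, 0.1593]
tool_rot: [-1.571, -0.0, -1.46]
force: [-0.2, 0.3, -0.6]
finger_gap: 0.0002
t 10.15 pos [0.5728 0.1751 0.1593] rpy [-1.5714e+00 -1.0000e-04 -1.4604e+00] F [-0.15  0.27 -0.58] gap 0.0002
tool delta mm [ 0.  32.3 -0.8]
```

View pics/w10.png

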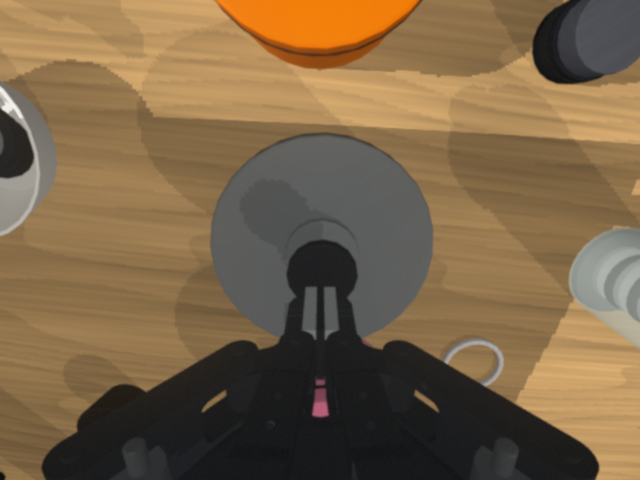

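View pics/s10.png

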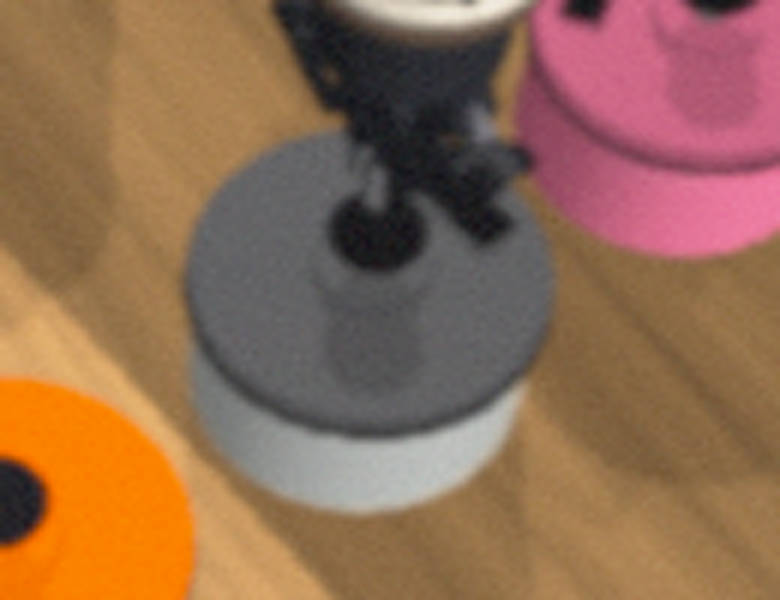

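View pics/t10.png

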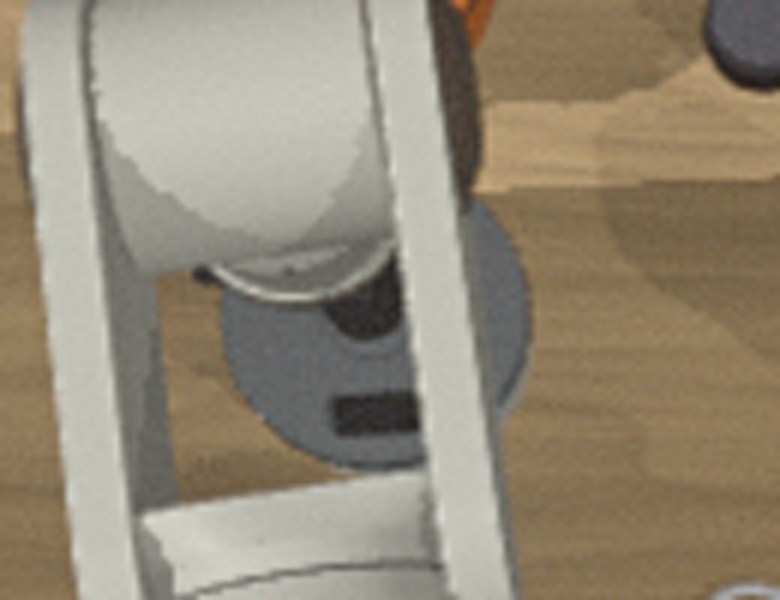

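The tab now reads flat and full length in both fixed views, with its shadow gone, and the canister hasn't moved. The fingertips are over the cap, so I'll press. I expect contact at TCP z≈0.122 and the stop at ≈0.100.

```bash
python3 -m jog '[{"xyz":[0,15,0],"yaw":0},{"xyz":[0,15,0],"yaw":0},{"xyz":[0,5,0],"yaw":0},{"xyz":[0,5,0],"yaw":0},{"xyz":[0,5,0],"yaw":0},{"xyz":[0,5,0],"yaw":0},{"xyz":[0,0,0],"yaw":0}]'
python3 -m jog '[{"xyz":[0,4,0],"yaw":0},{"xyz":[0,4,0],"yaw":0},{"xyz":[0,0,0],"yaw":0}]'
```

```text
time_s: 11.18
position: [0.5718, 0.1755, 0.1098]
tool_rot: [-1.571, 0.0, -1.46]
force: [-3.7, -0.2, 7.0]
finger_gap: -0.0001
time_s: 11.55
position: [0.572, 0.1755, 0.1021]
tool_rot: [-1.57, 0.0, -1.46]
force: [-3.8, -0.3, 9.0]
finger_gap: 0.0
```

```bash
python3 -m jog '[{"xyz":[0,1.5,0],"yaw":0},{"xyz":[0,0.7,0],"yaw":0},{"xyz":[0,0,0],"yaw":0}]'
python3 -m jog '[{"xyz":[0,0.5,0],"yaw":0},{"xyz":[0,0,0],"yaw":0}]'
```

```text
time_s: 11.92
position: [0.572, 0.1755, 0.1002]
tool_rot: [-1.57, 0.0, -1.46]
force: [-5.2, -0.5, 9.6]
finger_gap: -0.0002
time_s: 12.18
position: [0.572, 0.1756, 0.1001]
tool_rot: [-1.57, 0.0, -1.46]
force: [-6.0, -0.8, 13.3]
finger_gap: 0.0003
```

Hard stop: the force jumped with no further travel. I'll add a little more press and hold for over a second.

```bash
python3 -m jog '[{"xyz":[0,0.5,0],"yaw":0},{"xyz":[0,0,0],"yaw":0},{"xyz":[0,0,0],"yaw":0},{"xyz":[0,0,0],"yaw":0},{"xyz":[0,0,0],"yaw":0},{"xyz":[0,0,0],"yaw":0},{"xyz":[0,0,0],"yaw":0},{"xyz":[0,0,0],"yaw":0},{"xyz":[0,0,0],"yaw":0},{"xyz":[0,0,0],"yaw":0}]'
python3 -c "
from h import *
delta(.572,.1755,.1)
im=eyes.grab_frame('wrist'); cv2.imwrite('pics/w11.png',im[:,:,::-1])"
python3 -m jog '[{"xyz":[0,-6,0],"yaw":0},{"xyz":[0,-10,0],"yaw":0},{"xyz":[0,-10,0],"yaw":0},{"xyz":[0,-10,0],"yaw":0},{"xyz":[0,0,0],"yaw":0},{"xyz":[0,0,0],"yaw":0},{"xyz":[0,0,0],"yaw":0}]'
python3 -c "
from h import *
delta(.572,.1755,.1)
im=eyes.grab_frame('wrist'); cv2.imwrite('pics/w12.png',im[:,:,::-1])"
```

```text
time_s: 13.42
position: [0.5721, 0.1756, 0.1]
tool_rot: [-1.569, 0.0, -1.46]
force: [-8.1, -2.2, 17.9]
finger_gap: 0.0002
t 13.43 pos [0.5721 0.1756 0.1   ] rpy [-1.5693e+00  2.0000e-04 -1.4597e+00] F [-8.14 -2.17 17.88] gap 0.0002
tool delta mm [ 0.1  0.  -0.1]
time_s: 14.35
position: [0.5716, 0.1754, 0.134]
tool_rot: [-1.572, 0.0, -1.46]
force: [-0.9, -0.2, -0.6]
finger_gap: -0.0001
t 14.35 pos [0.5716 0.1754 0.134 ] rpy [-1.5715e+00  1.0000e-04 -1.4598e+00] F [-0.86 -0.25 -0.62] gap -0.0001
tool delta mm [-0.  34.   0.4]
```

View pics/w11.png

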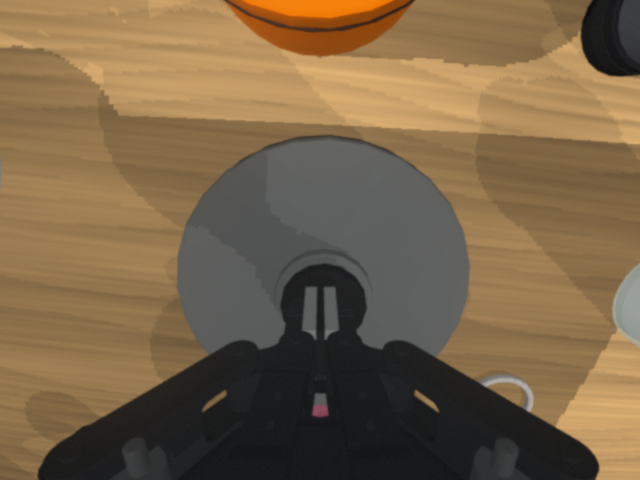

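View pics/w12.png

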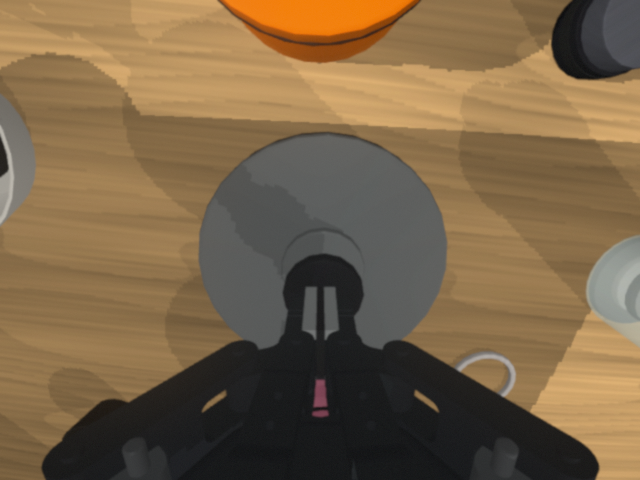

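At the bottom (w11) the cap sits right on the collar. After release (w12) it is clear of the collar again and the force is back to zero. For the second stroke I'll run the same 36 mm in reverse.

```bash
python3 -m jog '[{"xyz":[0,8,0],"yaw":0},{"xyz":[0,6,0],"yaw":0},{"xyz":[0,5,0],"yaw":0},{"xyz":[0,5,0],"yaw":0},{"xyz":[0,5,0],"yaw":0},{"xyz":[0,4,0],"yaw":0},{"xyz":[0,2,0],"yaw":0},{"xyz":[0,1,0],"yaw":0},{"xyz":[0,0,0],"yaw":0}]'
python3 -m jog '[{"xyz":[0,0,0],"yaw":0},{"xyz":[0,0,0],"yaw":0},{"xyz":[0,0,0],"yaw":0},{"xyz":[0,0,0],"yaw":0},{"xyz":[0,0,0],"yaw":0},{"xyz":[0,0,0],"yaw":0},{"xyz":[0,0,0],"yaw":0},{"xyz":[0,0,0],"yaw":0}]'
```

```text
time_s: 15.52
position: [0.5718, 0.1755, 0.1]
tool_rot: [-1.57, 0.0, -1.46]
force: [-9.1, -1.9, 22.4]
finger_gap: -0.0
time_s: 16.52
position: [0.5718, 0.1755, 0.1]
tool_rot: [-1.57, 0.0, -1.46]
force: [-8.6, -2.1, 22.1]
finger_gap: 0.0003
```

Stop reached at 22 N and held for over a second. Now I'll release, then retreat up and back toward the robot's right so the fixed cameras can see.

```bash
python3 -m jog '[{"xyz":[0,-6,0],"yaw":0},{"xyz":[0,-10,0],"yaw":0},{"xyz":[0,-10,0],"yaw":0},{"xyz":[0,-30,0],"yaw":0},{"xyz":[0,-45,0],"yaw":0},{"xyz":[0,-45,0],"yaw":0},{"xyz":[0,-45,0],"yaw":0},{"xyz":[0,0,-40],"yaw":0},{"xyz":[0,0,-50],"yaw":0},{"xyz":[30,0,-50],"yaw":0},{"xyz":[45,0,-20],"yaw":0},{"xyz":[45,0,0],"yaw":0}]'
python3 -m jog '[{"xyz":[45,0,0],"yaw":0},{"xyz":[45,0,0],"yaw":0},{"xyz":[45,0,0],"yaw":0},{"xyz":[45,0,0],"yaw":0},{"xyz":[45,0,0],"yaw":0},{"xyz":[0,0,0],"yaw":0},{"xyz":[0,0,0],"yaw":0}]'
python3 - <<'E'
from h import *
for n in ("scene","top"): cv2.imwrite(f"pics/{n}9.png",eyes.grab_frame(n)[:,:,::-1])
a=cv2.imread("pics/top9.png")[185:270,215:300]; b=cv2.imread("pics/scene9.png")[250:340,320:405]
a=cv2.resize(a,(400,400),interpolation=cv2.INTER_CUBIC); b=cv2.resize(b,(400,424),interpolation=cv2.INTER_CUBIC)[:400]
cv2.imwrite("pics/zoom9.png",cv2.convertScaleAbs(np.hstack([a,b]),alpha=1.6))
z=np.vstack([cv2.absdiff(cv2.imread(f"pics/{n}0.png"),cv2.imread(f"pics/{n}9.png")) for n in ("scene","top")])
cv2.imwrite("pics/diff9.png",cv2.resize(cv2.convertScaleAbs(z,alpha=3),(400,600)))
E
```

```text
time_s: 18.02
position: [0.425, 0.0376, 0.2901]
tool_rot: [-1.569, -0.0, -1.459]
force: [1.7, -0.5, 0.8]
finger_gap: -0.0001
time_s: 18.9
position: [0.451, -0.1849, 0.2893]
tool_rot: [-1.571, 0.001, -1.46]
force: [0.3, -0.7, -0.3]
finger_gap: 0.0001
```

View pics/zoom9.png

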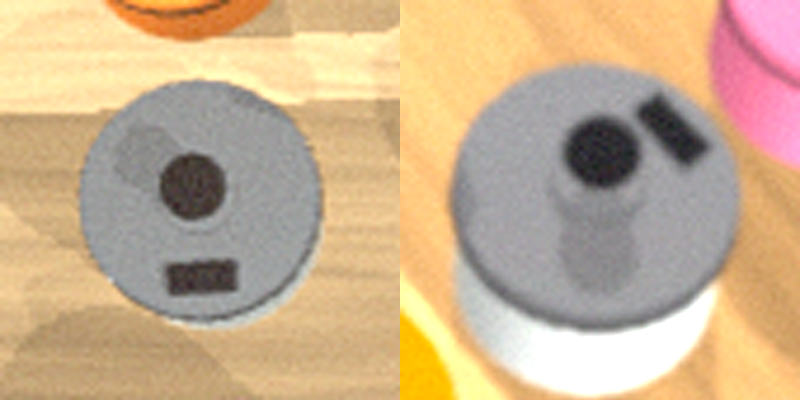

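View pics/diff9.png

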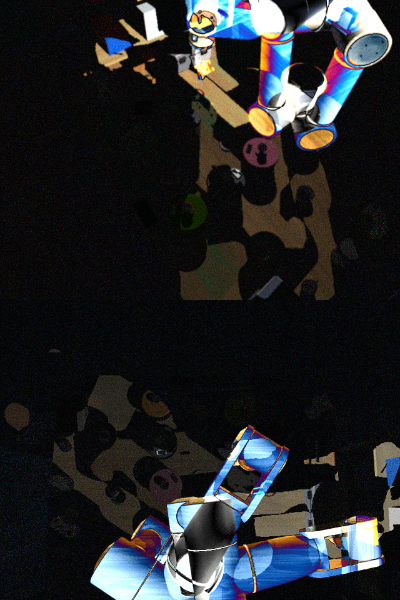

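View pics/scene9.png

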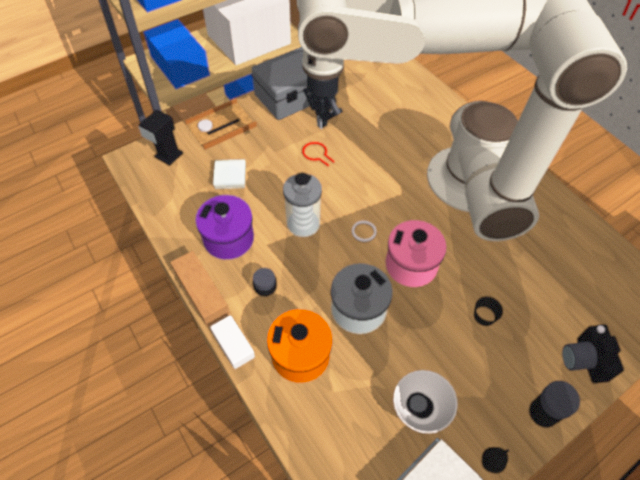

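The lid and cap are exactly where they started: cap at (193,187) in the top zoom, as before. The tab lies flat on the lid, and the difference image shows only the arm and moving shadows. Handing in.

```bash
python3 -c "
from plant import workorder
print(workorder.job_done())"
```

```text
the job is handed in; nothing more can be done
None
```

I pressed the low canister's vent tab flat, gave its plunger two full strokes, backed the arm away and handed the job in at about 19 s. No verdict was reported, so what follows is from my own checks.

- **Vent tab:** I pressed it with the shut fingers until the contact went stiff at 15 N. Afterwards it lay flat on the lid in both fixed views.
- **Strokes:** The force followed the spring (7 N at 12 mm down, 9 N at about 20 mm) and then rose sharply at the stop. I held each stroke there for over a second, at about 18 N and 22 N. The wrist picture after the first release showed the cap back up. After the second, the fixed cameras showed it at its starting position.
- **Other objects:** Comparing before and after pictures, only the arm and shadows had changed. Both canisters, the bowl, the filter box, the lens and the coloured look-alikes stayed where they were. The arm ended clear of everything.
- **Disagreements:**
  - The shut fingertips were about 26 mm short of the stated tool point. I found this from the pictures and from where contact came, and allowed for it.
  - The top and scene cameras differed by about 5 mm on the cap position, so I used the wrist camera to settle it.

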